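# Show a glaze test tile label up over the record board

### The arm

A 6-joint arm with a two-finger parallel gripper is mounted at the origin on the work surface. World frame = base frame: x ahead of the robot, y to its left, z up, the work surface at z = 0. Lengths are in mm, angles in rad, forces in N, time in s.
With the tool pointing down it reaches from about 350 to 775 mm from the base axis. Payload 7.3 kg.
Tool frame: the origin (TCP) lies at the very end of the fingers, on their centre line; the grasp point (between the pads) lies 19 mm behind it; z points along the fingers, y is the line along which they close (so a half turn about z gives the same grasp; the last joint's range is limited). The gripper opens to 92 mm and grips with 3 to 60 N. Pads are 19 mm wide; open, the fingers measure 130 mm over their backs; the gripper's body (75 mm by 190 mm) begins 47 mm behind the grasp point.
Start: joints at [1.116, 0.342, 1.524, -0, 1.275, -0.146], TCP at [159.541, 500.192, 226.741] pointing down, gripper open.
Joint ranges: [-2.53, 2.53], [-0.77, 2.02], [0.04, 2.7], [-1, 4.14], [0.28, 2.66], [-3.11, 3.11]. Speed limits (rad/s): [2.57, 2.57, 3.14, 3.14, 3.14, 3.14].

### API

Orientations are given as [roll, pitch, yaw] about the fixed x, y, z axes, in that order (R = Rz(yaw) Ry(pitch) Rx(roll)).
In Python, from plant import * gives the robot as it stands.
- The arm moves only by the tool arm_command, never from a script. Its arguments are lists of equal length, an entry for each row: "gripper": the finger opening in mm, from 0 to 91.8; "dp": the shift along the tool's x, y, z in units of 25 mm (1.0 is 25 mm), a list of three; "twist": the turn about the tool's z in units of 5 degrees (1.0 is 5 degrees). A call has exactly 5 rows; each row shifts and turns the commanded pose from where the row before left it, along the tool's axes as they then stand; what a row does not reach is not made up. A row lasts 1/8 s, in which the tool goes at most 62.5 mm and 10.7 degrees, less where a joint would pass 70% of its speed; a pose out of reach is approached as far as the arm can. A call is refused whole if a number of a shift passes 1 or a number of a turn 1, either way. A call with a gripper value outside its range is refused whole. The fingers move at their own pace and stop on an object; the grip force is fixed at half the most. Time passes only in rows, so rows that do not move let the fingers close, or fill a call up. It gives the time, the measured TCP pose, the force, the opening and the grip force at its end, in the units of the state.
- get_obs(): the state, without advancing time (a new reading comes with each control period).
- capture(name): name is "scene" or "top" or "wrist"; returns the picture (400x640x3 uint8, red, green, blue); there is no depth.
- get_calibration(name): a dict with "mtx" (3x3 intrinsics, pixels), "position" and "attitude" of the camera in the world; the wrist camera has in their place "mount" (4x4, takes a point from camera to tool coordinates, whose origin is the TCP and whose axes are the flange's). Camera axes: x right, y down, z forward; pixel columns grow to the right and rows downward; lengths in mm; the calibration is good to about 2 mm. A picture is of the moment at which its call begins: read the wrist's pose just before it. get_calibration takes no time and is no camera call.
- close_job(): hands the job in; it is judged then, once.
The state is a dict: "time": time; "joint_positions": joint angles; "dq": joint speeds; "tau": joint torques, N m; "tool_pos": TCP position; "tcp_rot": TCP orientation; "contact_force": force on the tool from outside, world axes, zero at the start; "moment": the same for the moment, N m; "grip_width": finger opening in mm; "finger_force": force on a finger pad.
Only numpy, scipy, OpenCV 4.12 (cv2) and the standard library are available. Lean on these libraries where they do the work, as an engineer would, in place of code of your own. Each camera call takes 0.05 s, during which the arm holds its last target. There are 200 camera calls.

### The job

Swing the steel hasp right off its catch, about a right angle, so that the test tile under it is free, and lift the tile out of its holder, gripping it near the middle so that its label is not covered. Find the label end by the small notch in its corner, and hold the tile some 10 to 30 cm above the middle of the record board, lined up with the board's length, label end towards the clip, its label face turned up at least half-way from upright to flat. Finish while holding it there, still; do not put it down, and leave the other things on the bench where they are.

Things in the scene. Friction and masses are not known exactly. Their poses are not given: they have to be found in the camera images.
- hasp (a joint): flat steel hasp bar, 14 mm wide, 5 mm thick, 145 mm long, lying level across the carrier over the top of the tile; it turns about an upright pin in one of the carrier's two posts. 0 = over the catch on the other post (closed), grows counter-clockwise seen from above (from the catch towards the robot side), ends at 1.65 rad. It stays where it is left; light friction, under 1 N at the knob
- hasp_knob (a point): centre, half-way up, of the upright round steel knob on the hasp bar: 14 mm across, standing 28 mm high on the bar's top, 103 mm from the pin's axis. Pinch it from above, or push it sideways
- hasp_hinge (a point): point on the upright pin's axis about which the hasp turns, at the bar's mid height (66 mm above the bench)
- carrier: wooden base, 120 mm (its x) by 170 mm (its y), 12 mm thick, fixed, origin under its centre, with steel posts 68 mm from its centre at the -y end (the pin, 16 mm across, 72 mm high) and the +y end (the catch, 72 mm high, open to the carrier's -x, which faces the robot)
- tile_center (a point): centre of the white ceramic test tile, 90 mm long (its x), 8 mm thick (its y), 42 mm high (its z), about 60 g, standing on a long edge in the holder, top 60 mm above the bench, 4 mm under the hasp; its faces can be gripped from above. Its x points to the label end, which has a 14 mm square notch in its upper corner (the other corners are whole); its y points out of the label face
- tile_label (a point): centre of the matt, faintly ruled label panel (27 by 24 mm) on the tile's label face, 30 mm from the tile's centre towards the notched end, 6.5 mm below it as it stands. Looking at the label face with the notch at the top, the notch is at the upper LEFT: seen from above with the notched end pointing away from you, the label face is on your left
- board: record board with a sheet of white paper, 160 mm (its x) by 230 mm (its y), lying flat, fixed, paper top 5 mm above the bench, origin under its centre; a steel spring clip 85 mm wide and up to 15 mm high at its -y end. Its +x points away from the robot
- bowl: bystander: plaster bowl, 170 mm across, 85 mm high, origin under its centre
- brush: bystander: brush lying on the bench, 160 mm long
- jar: bystander: glaze jar, 64 mm across, 85 mm high
- cup: bystander: terracotta cup, 76 mm across, 80 mm high
- blank: bystander: blank tile without a notch lying flat, 90 by 42 by 8 mm
- rib: bystander: flat wooden throwing rib, 100 by 50 by 7 mm
- dish: bystander: small terracotta dish, 90 mm across, 22 mm high
- tile_notch_end (a point): middle of the tile's label (notched) end, 45 mm along its x from its centre
- tile_plain_end (a point): middle of the tile's plain end, 45 mm against its x from its centre
- holder: round wooden holder fixed on the carrier's centre, 108 mm across, turned any way, origin under its centre (12 mm above the bench), its x along the slot in which the tile stands: slot floor 18 mm and slot walls' top 26 mm above the bench, walls 10 mm thick on either side of the tile, play under 1 mm
Things that resemble listed ones, but are neither listed nor needed, are in the scene too. Leave any purple look-alike of the part that bears tile_center alone.

How it is judged:
By the outcome, as a careful person would: the job done as asked, in the order asked, and still so for the second after the job is handed in, while the arm keeps its last pose, push and grip.
It also fails if it takes over 54 s, if anything falls off the work surface, if the arm or the gripper's body presses on something with over 40 N, if the wrist force passes 120 N, or if a joint passes its speed limit or range.

## Working session

There is one attempt and no reset: what is moved stays moved. The work goes in short steps, Python scripts to look and compute and a tool call to move; the robot and the scene stay as the last step left them, time stands still between calls to the robot, and variables do not carry over. Pictures are saved under pics/ and viewed, at most 10 in all, crops included, and the job is handed in when it is done.

Besides the shell and the picture viewer there is one more tool, called after ">>>" by a JSON object that holds its "op" and its "data", one argument or row to a line. arm_command: Moves the arm, as the interface text tells. Its arguments: {"type":"object","properties":{"gripper":{"type":"array"},"dp":{"type":"array"},"twist":{"type":"array"}},"required":["gripper","dp","twist"]}

```bash
mkdir -p pics; cat > h.py <<'E'
from plant import *
import numpy as np, cv2
from scipy.spatial.transform import Rotation as Rn
def cam(name):
    c=get_calibration(name); K=np.array(c["mtx"],float)
    if "mount" in c:
        o=get_obs(); T=np.eye(4); T[:3,:3]=Rn.from_euler('xyz',o["tcp_rot"]).as_matrix(); T[:3,3]=o["tool_pos"]
        M=T@np.array(c["mount"]); return K,M[:3,:3],M[:3,3]
    a=np.array(c["attitude"],float)
    R=a if a.shape==(3,3) else Rn.from_euler('xyz',a).as_matrix()
    return K,R,np.array(c["position"],float)
def ray(c,uv,z):
    K,R,p=c; d=R@np.linalg.inv(K)@np.array([uv[0],uv[1],1.]); return p+d*(z-p[2])/d[2]
def proj(c,P):
    K,R,p=c; q=K@(R.T@(np.array(P,float)-p)); return q[:2]/q[2]
def save(n,im,f=1): cv2.imwrite(f"pics/{n}.png",cv2.cvtColor(cv2.resize(im,None,fx=f,fy=f,interpolation=cv2.INTER_CUBIC),cv2.COLOR_RGB2BGR))
E
python3 - <<'E'
from h import *
for n in("top","scene"):
    print(get_calibration(n)); im=capture(n); np.save(f"{n}0.npy",im); save(n+"0",im,1.25)
print(get_calibration("wrist")); print(get_obs())
E
```

```text
{'mtx': array([[498.18815797,   0.        , 325.88237107],
       [  0.        , 498.18815797, 201.84117345],
       [  0.        ,   0.        ,   1.        ]]), 'position': array([ 365.14171609,   -5.74710952, 1554.25905901]), 'attitude': array([-2.99879179, -0.01997158, -1.54729638])}
{'mtx': array([[399.13455959,   0.        , 314.79522189],
       [  0.        , 399.13455959, 202.83509361],
       [  0.        ,   0.        ,   1.        ]]), 'position': array([1196.44054184, -576.14691309,  763.84178498]), 'attitude': array([-2.25271212,  0.01849101,  0.7971616 ])}
{'mtx': array([[275.69126312,   0.        , 324.95970538],
       [  0.        , 275.69126312, 195.98673944],
       [  0.        ,   0.        ,   1.        ]]), 'mount': array([[ 1.33443362e-03, -9.66582621e-01, -2.56351820e-01,
         6.85222690e+01],
       [ 9.99998938e-01,  1.44021842e-03, -2.24917045e-04,
         7.69646506e-01],
       [ 5.86603521e-04, -2.56351248e-01,  9.66583516e-01,
        -1.57329648e+02],
       [ 0.00000000e+00,  0.00000000e+00,  0.00000000e+00,
         1.00000000e+00]])}
{'time': 0.1, 'joint_positions': array([ 1.11601587e+00,  3.42633036e-01,  1.52489224e+00,  1.58912974e-05,
        1.27543305e+00, -1.46012086e-01]), 'dq': array([ 0.00030629, -0.00159676, -0.0041189 ,  0.00194733, -0.00064212,
        0.00033883]), 'tau': array([ 2.46225805e-03, -4.32001090e+01, -2.44696087e+01,  7.21752131e-02,
        5.24722086e-02, -1.43629663e-06]), 'tool_pos': array([159.36044323, 499.85188062, 226.13507077]), 'tcp_rot': array([-3.14024373e+00, -2.13731131e-04,  2.83281951e+00]), 'contact_force': array([ 0.30858846, -0.09265123, -0.31297024]), 'moment': array([0.0247816 , 0.02190395, 0.0336311 ]), 'finger_force': 0.0, 'grip_width': 91.87453635673404}
```

View pics/top0.png

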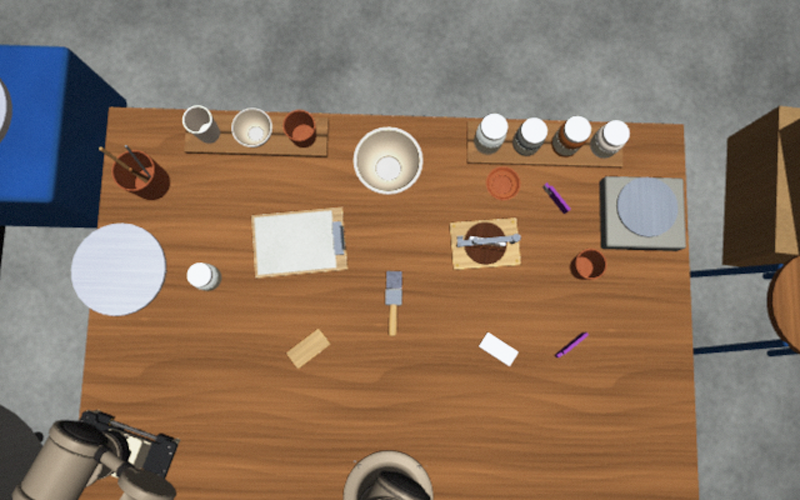

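View pics/scene0.png

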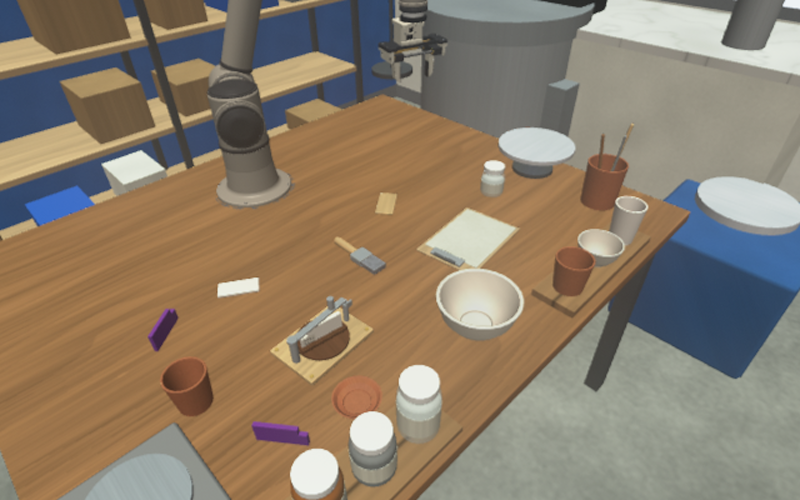

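The top view shows the carrier at (485,243), with the hasp running from the right-hand post (518,238) to the left-hand one (460,242). The board is at (298,243) with its clip at the right (338,238). There are purple decoys at (557,198) and (571,344), and a plain white blank at (498,349). Only the white tile in the carrier fits the description, so I'll enlarge that.

```bash
python3 - <<'E'
from h import *
t=np.load("top0.npy")[165:225,350:425]; s=np.load("scene0.npy")[230:310,210:305]
a=cv2.resize(t,(400*75//60,400),interpolation=cv2.INTER_CUBIC)
b=cv2.resize(s,(280,int(80*280/95)),interpolation=cv2.INTER_CUBIC)
o=np.zeros((400,790,3),np.uint8); o[:,:500]=a; o[:b.shape[0],505:785]=b
save("crop1",o)
c=cam("top")
for n,uv,z in(("pin",(518/1.25,238/1.25),72),("catch",(460/1.25,242/1.25),72)): print(n,ray(c,uv,z))
# board corners (pix in 1.25x)
im=np.load("top0.npy"); 
hsv=cv2.cvtColor(im,cv2.COLOR_RGB2HSV); m=((hsv[...,1]<40)&(hsv[...,2]>180)).astype(np.uint8); m[:160]=0;m[225:]=0;m[:,:190]=0;m[:,285:]=0
print(cv2.minAreaRect(cv2.findNonZero(m)))
for u in((252,212),(344,208),(348,269),(256,277)): print(ray(c,np.array(u)/1.25,4))
E
```

```text
pin [ 620.98989034 -297.44974115   72.        ]
catch [ 607.42041334 -156.87396116   72.        ]
((238.58197021484375, 193.40164184570312), (45.992156982421875, 69.53144836425781), 84.80557250976562)
[681.23009663 363.36750505   4.        ]
[697.99471275 131.85937297   4.        ]
[542.65040385 115.96866342   4.        ]
[516.71878793 343.75891181   4.        ]
```

View pics/crop1.png

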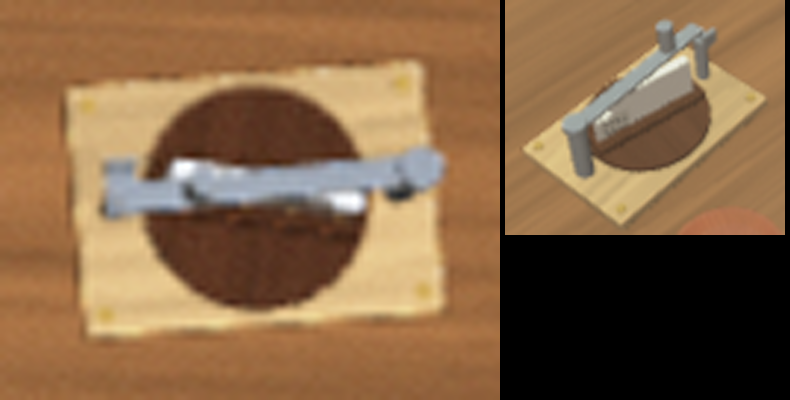

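The enlarged crop shows the white tile under the hasp, its top running from (170,165) to (365,205). The pin is at (422,168) and the catch at (120,190). In the scene crop the ruled label patch is at the pin end (615,125), on the face away from the robot, which agrees with the notch rule. The white tile is therefore the right one, with its label end towards −y and its label face towards +x.

```bash
cat >> h.py <<'E'
def plan(p0,yaw0,p1,yaw1):
    """rows in tool units (tool pointing down) from pose to pose; twist +1 = yaw -5deg"""
    p0=np.array(p0,float);p1=np.array(p1,float); p=p0.copy(); y=yaw0; dy=(yaw1-yaw0+np.pi)%(2*np.pi)-np.pi
    A=lambda y:np.array([[np.cos(y),np.sin(y),0],[np.sin(y),-np.cos(y),0],[0,0,-1]])
    for n in range(1,200):
        p=p0.copy();y=yaw0;rows=[]
        for i in range(n):
            y2=yaw0+dy*(i+1)/n; t=p0+(p1-p0)*(i+1)/n
            d=np.round(A(y)@(t-p)/25,2); tw=round(-np.degrees(y2-y)/5,2)
            p=p+A(y).T@d*25; y=y-np.radians(tw*5); rows.append((d,tw))
        if all(abs(d).max()<=1 and abs(t)<=1 for d,t in rows): break
    print(n,"end",p.round(1),np.degrees(y).round(1))
    for i in range(0,n,5): print([list(map(float,d)) for d,_ in rows[i:i+5]],[float(t) for _,t in rows[i:i+5]])
E
python3 - <<'E'
from h import *
c=cam("top"); f=lambda u,z: ray(c,(350+u[0]/6.667,165+u[1]/6.667),z)
cs=[f(u,12)[:2] for u in((65,88),(420,62),(442,308),(90,335))]; C=np.mean(cs,0); print(np.round(cs,0),C)
d=(cs[0]+cs[3]-cs[1]-cs[2])[:2]; d/=np.linalg.norm(d); print("ydir",d,np.degrees(np.arctan2(d[1],d[0])))
pin=C-68*d; print("pin",pin,f((422,168),72),"catch",C+68*d)
k=pin+103*d; print("knob",k)
print("tile ends top",f((172,168),60),f((365,204),60))
o=get_obs(); yk=np.arctan2(d[1],d[0])
print(np.degrees(yk)); plan(o["tool_pos"],o["tcp_rot"][2],[k[0],k[1],200],yk)
E
```

```text
[[ 666. -136.]
 [ 683. -305.]
 [ 565. -315.]
 [ 548. -150.]] [ 615.62966584 -226.51593834]
ydir [-0.1019042   0.99479422] 95.84883349738392
pin [ 622.55915161 -294.16194508] [ 621.51776509 -294.09965559   72.        ] catch [ 608.70018007 -158.86993161]
knob [ 612.06301875 -191.69814076]
tile ends top [ 620.51418145 -181.77888804   60.        ] [ 606.21190291 -270.27684681   60.        ]
95.84883349738392
33 end [ 612.1 -191.8  199.9] 95.9
[[-0.78, -0.63, 0.03], [-0.8, -0.61, 0.03], [-0.82, -0.57, 0.04], [-0.84, -0.55, 0.03], [-0.85, -0.52, 0.03]] [0.4, 0.41, 0.4, 0.4, 0.4]
[[-0.88, -0.48, 0.03], [-0.89, -0.46, 0.03], [-0.91, -0.42, 0.03], [-0.92, -0.39, 0.04], [-0.94, -0.36, 0.03]] [0.41, 0.4, 0.4, 0.41, 0.4]
[[-0.95, -0.32, 0.03], [-0.96, -0.3, 0.03], [-0.96, -0.26, 0.03], [-0.98, -0.22, 0.03], [-0.98, -0.19, 0.04]] [0.4, 0.4, 0.41, 0.4, 0.4]
[[-0.99, -0.15, 0.03], [-1.0, -0.12, 0.03], [-1.0, -0.09, 0.03], [-1.0, -0.05, 0.03], [-1.0, -0.01, 0.03]] [0.4, 0.41, 0.4, 0.4, 0.41]
[[-1.0, 0.02, 0.04], [-1.0, 0.05, 0.03], [-1.0, 0.09, 0.03], [-0.99, 0.13, 0.03], [-0.99, 0.16, 0.03]] [0.4, 0.4, 0.4, 0.41, 0.4]
[[-0.98, 0.2, 0.03], [-0.98, 0.23, 0.04], [-0.97, 0.26, 0.03], [-0.95, 0.3, 0.03], [-0.95, 0.33, 0.03]] [0.4, 0.41, 0.4, 0.4, 0.4]
[[-0.93, 0.36, 0.03], [-0.92, 0.4, 0.03], [-0.91, 0.43, 0.04]] [0.41, 0.4, 0.4]
```

>>> {"op": "arm_command", "data": {
  "gripper": [40, 40, 40, 40, 40],
  "dp": [
    [-0.78, -0.63, 0.03],
    [-0.8, -0.61, 0.03],
    [-0.82, -0.57, 0.03],
    [-0.84, -0.55, 0.03],
    [-0.85, -0.52, 0.03]
  ],
  "twist": [0.4, 0.4, 0.4, 0.4, 0.4]
}}

```text
time: 0.72
tool_pos: [228.3, 394.5, 222.7]
tcp_rot: [-3.141, -0.0, 2.657]
contact_force: [0.3, 0.2, 1.3]
grip_width: 46.3
finger_force: 0.0
```

>>> {"op": "arm_command", "data": {
  "gripper": [40, 40, 40, 40, 40],
  "dp": [
    [-0.88, -0.48, 0.03],
    [-0.89, -0.46, 0.03],
    [-0.91, -0.42, 0.03],
    [-0.92, -0.39, 0.03],
    [-0.94, -0.36, 0.03]
  ],
  "twist": [0.4, 0.4, 0.4, 0.4, 0.4]
}}

```text
time: 1.35
tool_pos: [297.1, 289.9, 219.0]
tcp_rot: [-3.141, -0.0, 2.483]
contact_force: [-0.1, 0.3, 0.1]
grip_width: 39.9
finger_force: 0.0
```

>>> {"op": "arm_command", "data": {
  "gripper": [40, 40, 40, 40, 40],
  "dp": [
    [-0.95, -0.32, 0.03],
    [-0.96, -0.3, 0.03],
    [-0.96, -0.26, 0.03],
    [-0.98, -0.22, 0.03],
    [-0.98, -0.19, 0.03]
  ],
  "twist": [0.4, 0.4, 0.4, 0.4, 0.4]
}}

```text
time: 1.98
tool_pos: [366.0, 185.5, 215.2]
tcp_rot: [-3.141, -0.0, 2.308]
contact_force: [-0.8, -0.0, -0.0]
grip_width: 39.7
finger_force: 0.0
```

>>> {"op": "arm_command", "data": {
  "gripper": [40, 40, 40, 40, 40],
  "dp": [
    [-0.99, -0.15, 0.03],
    [-1.0, -0.12, 0.03],
    [-1.0, -0.09, 0.03],
    [-1.0, -0.05, 0.03],
    [-1.0, -0.01, 0.03]
  ],
  "twist": [0.4, 0.4, 0.4, 0.4, 0.4]
}}

```text
time: 2.6
tool_pos: [435.1, 80.9, 211.4]
tcp_rot: [-3.141, -0.0, 2.133]
contact_force: [0.0, 0.4, -0.1]
grip_width: 39.8
finger_force: 0.0
```

>>> {"op": "arm_command", "data": {
  "gripper": [40, 40, 40, 40, 40],
  "dp": [
    [-1.0, 0.02, 0.03],
    [-1.0, 0.05, 0.03],
    [-1.0, 0.09, 0.03],
    [-0.99, 0.13, 0.03],
    [-0.99, 0.16, 0.03]
  ],
  "twist": [0.4, 0.4, 0.4, 0.4, 0.4]
}}

```text
time: 3.22
tool_pos: [504.3, -23.5, 207.7]
tcp_rot: [-3.141, -0.0, 1.959]
contact_force: [0.2, -0.3, 0.1]
grip_width: 39.8
finger_force: 0.0
```

>>> {"op": "arm_command", "data": {
  "gripper": [40, 40, 40, 40, 40],
  "dp": [
    [-0.98, 0.2, 0.03],
    [-0.98, 0.23, 0.03],
    [-0.97, 0.26, 0.03],
    [-0.95, 0.3, 0.03],
    [-0.95, 0.33, 0.03]
  ],
  "twist": [0.4, 0.4, 0.4, 0.4, 0.4]
}}

```text
time: 3.85
tool_pos: [573.8, -128.1, 203.8]
tcp_rot: [-3.141, -0.0, 1.784]
contact_force: [0.7, -0.3, 0.2]
grip_width: 40.1
finger_force: 0.0
```

>>> {"op": "arm_command", "data": {
  "gripper": [40, 40, 40, 40, 40],
  "dp": [
    [-0.93, 0.36, 0.03],
    [-0.92, 0.4, 0.03],
    [-0.91, 0.43, 0.03],
    [0, 0, 0],
    [0, 0, 0]
  ],
  "twist": [0.4, 0.4, 0.4, 0, 0]
}}

```text
time: 4.47
tool_pos: [614.5, -189.3, 201.5]
tcp_rot: [-3.141, -0.001, 1.681]
contact_force: [-0.3, 0.7, -0.4]
grip_width: 39.6
finger_force: 0.0
```

```bash
python3 - <<'E'
from h import *
c=cam("wrist"); o=get_obs(); print(o["tool_pos"],o["tcp_rot"]); im=capture("wrist"); np.save("w1.npy",im); save("w1",im,1.25)
print(proj(c,[612,-191.7,97])*1.25,proj(c,[622,-294,72])*1.25)
E
```

```text
[ 614.53214672 -189.28071318  201.52208788] [-3.14073190e+00 -9.54741657e-04  1.68120607e+00]
[402.08191397 247.40567826] [401.19667698 346.49841742]
```

View pics/w1.png

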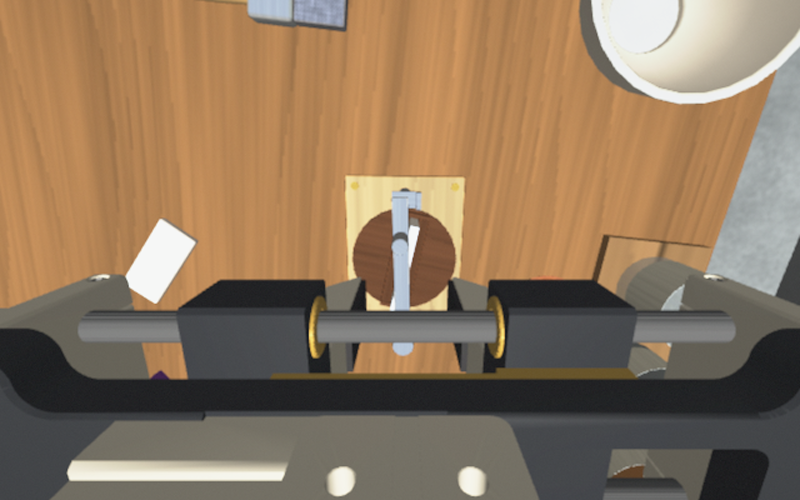

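The wrist view shows the knob at (400,240) and the pin at (402,348), both within a few pixels of where I predicted them. I'll descend and pinch the knob.

>>> {"op": "arm_command", "data": {
  "gripper": [40, 40, 40, 40, 40],
  "dp": [
    [-0.1, -0.1, 1.0],
    [0, 0, 1.0],
    [0, 0, 1.0],
    [0, 0, 1.0],
    [0, 0, 1.0]
  ],
  "twist": [0, 0, 0, 0, 0]
}}

```text
time: 5.15
tool_pos: [612.5, -191.5, 76.7]
tcp_rot: [3.141, -0.0, 1.682]
contact_force: [0.3, 0.7, 0.1]
grip_width: 39.9
finger_force: 0.0
```

>>> {"op": "arm_command", "data": {
  "gripper": [40, 8, 8, 8, 8],
  "dp": [
    [0, 0, 0],
    [0, 0, 0],
    [0, 0, 0],
    [0, 0, 0],
    [0, 0, 0]
  ],
  "twist": [0, 0, 0, 0, 0]
}}

```text
time: 5.78
tool_pos: [612.5, -192.6, 77.9]
tcp_rot: [-3.142, 0.0, 1.681]
contact_force: [-4.5, 0.6, 6.1]
grip_width: 13.0
finger_force: 30.0
```

>>> {"op": "arm_command", "data": {
  "gripper": [8, 8, 8, 8, 8],
  "dp": [
    [-0.02, -0.36, 0],
    [-0.02, -0.36, 0],
    [-0.02, -0.36, 0],
    [-0.02, -0.36, 0],
    [-0.02, -0.36, 0]
  ],
  "twist": [-1, -1, -1, -1, -1]
}}

```text
time: 6.4
tool_pos: [570.5, -206.4, 77.8]
tcp_rot: [3.14, -0.001, 2.12]
contact_force: [-1.1, 4.6, 6.4]
grip_width: 13.0
finger_force: 30.0
```

>>> {"op": "arm_command", "data": {
  "gripper": [8, 8, 8, 8, 8],
  "dp": [
    [-0.01, -0.36, 0],
    [-0.02, -0.36, 0],
    [-0.01, -0.36, 0],
    [-0.02, -0.36, 0],
    [-0.01, -0.36, 0]
  ],
  "twist": [-1, -1, -1, -1, -1]
}}

```text
time: 7.02
tool_pos: [537.6, -237.4, 77.8]
tcp_rot: [3.141, -0.001, 2.557]
contact_force: [-3.9, 3.7, 8.4]
grip_width: 13.2
finger_force: 30.0
```

>>> {"op": "arm_command", "data": {
  "gripper": [8, 8, 8, 8, 8],
  "dp": [
    [-0.01, -0.36, 0],
    [-0.02, -0.36, 0],
    [-0.01, -0.36, 0],
    [-0.02, -0.36, 0],
    [-0.01, -0.36, 0]
  ],
  "twist": [-1, -1, -1, -1, -1]
}}

```text
time: 7.65
tool_pos: [521.4, -279.7, 77.8]
tcp_rot: [3.141, -0.001, 2.993]
contact_force: [-2.5, 2.0, 6.8]
grip_width: 13.0
finger_force: 30.0
```

>>> {"op": "arm_command", "data": {
  "gripper": [8, 8, 8, 8, 40],
  "dp": [
    [-0.01, -0.36, 0],
    [-0.02, -0.36, 0],
    [-0.01, -0.36, 0],
    [0, 0, 0],
    [0, 0, 0]
  ],
  "twist": [-1, -1, -1, 0, 0]
}}

```text
time: 8.28
tool_pos: [521.4, -307.0, 77.4]
tcp_rot: [-3.141, 0.001, -3.032]
contact_force: [0.0, -0.2, -0.1]
grip_width: 19.1
finger_force: 0.0
```

>>> {"op": "arm_command", "data": {
  "gripper": [40, 40, 40, 40, 40],
  "dp": [
    [0, 0, 0],
    [0, 0, 0],
    [0, 0, -1],
    [0, 0, -1],
    [0, 0, -1]
  ],
  "twist": [0, 0, 0, 0, 0]
}}

```text
time: 8.9
tool_pos: [521.1, -306.6, 152.5]
tcp_rot: [3.141, -0.0, -3.031]
contact_force: [-0.5, 0.0, -0.1]
grip_width: 40.0
finger_force: 0.0
```

```bash
python3 - <<'E'
from h import *
o=get_obs(); t=capture("top"); s=capture("scene")
a=cv2.resize(t[165:235,345:430],(485,400),interpolation=cv2.INTER_CUBIC)
b=cv2.resize(s[225:310,205:305],(300,255),interpolation=cv2.INTER_CUBIC)
im=np.zeros((400,790,3),np.uint8); im[:,:485]=a; im[:255,490:]=b; save("c2",im); np.save("top1.npy",t)
# plan to view pose above the tile (yaw so that y tool = tile normal)
th=np.arctan2(-181.8+270.3,620.5-606.2); print(np.degrees(th))
plan(o["tool_pos"],o["tcp_rot"][2],[600,-250,165],th)
E
```

```text
80.8213699623151
22 end [ 599.9 -249.9  165. ] -279.2
[[-0.15, 0.09, -0.02], [-0.15, 0.1, -0.03], [-0.14, 0.11, -0.02], [-0.13, 0.12, -0.02], [-0.11, 0.13, -0.02]] [0.96, 0.96, 0.96, 0.96, 0.95]
[[-0.11, 0.14, -0.03], [-0.09, 0.15, -0.02], [-0.08, 0.16, -0.02], [-0.07, 0.16, -0.02], [-0.05, 0.17, -0.03]] [0.96, 0.96, 0.96, 0.96, 0.96]
[[-0.04, 0.17, -0.02], [-0.03, 0.18, -0.02], [-0.01, 0.17, -0.03], [0.01, 0.18, -0.02], [0.02, 0.18, -0.02]] [0.96, 0.96, 0.96, 0.96, 0.95]
[[0.03, 0.17, -0.02], [0.05, 0.17, -0.03], [0.07, 0.16, -0.02], [0.07, 0.16, -0.02], [0.09, 0.15, -0.02]] [0.96, 0.96, 0.96, 0.96, 0.96]
[[0.1, 0.15, -0.03], [0.12, 0.13, -0.02]] [0.96, 0.96]
```

View pics/c2.png

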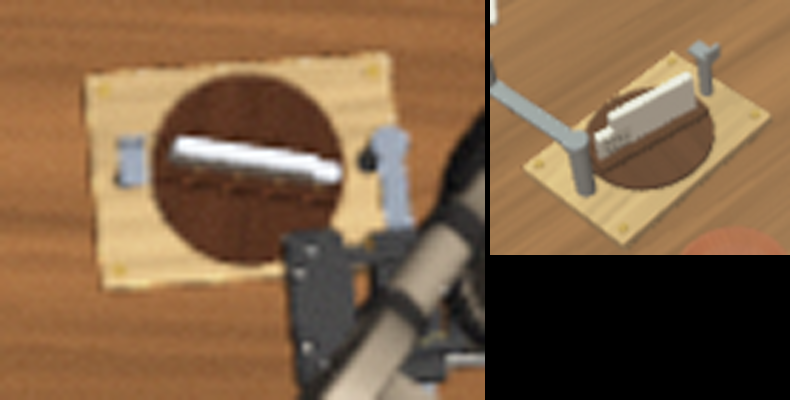

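The hasp is now fully off, turned about 90°. The notch is visible at the pin end of the tile (scene crop 600,135), and the label is on the +x face as reasoned.

```bash
python3 - <<'E'
from h import *
t=np.load("top1.npy"); c=cam("top"); hsv=cv2.cvtColor(t,cv2.COLOR_RGB2HSV)
m=((hsv[...,1]<50)&(hsv[...,2]>170)).astype(np.uint8); m[:185]=0;m[200:]=0;m[:,:372]=0;m[:,407:]=0
r=cv2.minAreaRect(cv2.findNonZero(m)); print(r)
L=ray(c,(345+172/5.706,165+146/5.706),60); Rr=ray(c,(345+342/5.706,165+172/5.706),46); print(L,Rr)
v=L[:2]-Rr[:2]; th=np.arctan2(v[1],v[0]); C=(L+Rr)[:2]/2; print(np.linalg.norm(v),np.degrees(th),C)
o=get_obs(); plan(o["tool_pos"],o["tcp_rot"][2],[C[0],C[1],150],th)
E
```

```text
((390.0080261230469, 191.95599365234375), (28.621673583984375, 3.667151927947998), 10.304845809936523)
[ 619.26089548 -179.79052462   60.        ] [ 609.90190871 -273.338953     46.        ]
94.01541940572065 84.28689396194135 [ 614.5814021  -226.56473881]
21 end [ 614.6 -226.6  150. ] -275.7
[[-0.19, 0.13, 0.01], [-0.18, 0.15, 0.01], [-0.17, 0.17, 0.01], [-0.15, 0.18, 0.01], [-0.13, 0.19, 0.0]] [0.97, 0.97, 0.98, 0.97, 0.97]
[[-0.12, 0.2, 0.01], [-0.11, 0.21, 0.01], [-0.08, 0.22, 0.01], [-0.06, 0.22, 0.01], [-0.05, 0.23, 0.01]] [0.97, 0.97, 0.97, 0.98, 0.97]
[[-0.03, 0.23, 0.01], [-0.0, 0.24, 0.01], [0.01, 0.23, 0.01], [0.03, 0.23, 0.01], [0.06, 0.23, 0.0]] [0.97, 0.97, 0.97, 0.97, 0.98]
[[0.07, 0.22, 0.01], [0.09, 0.22, 0.01], [0.11, 0.2, 0.01], [0.12, 0.2, 0.01], [0.14, 0.19, 0.01]] [0.97, 0.97, 0.97, 0.97, 0.97]
[[0.16, 0.17, 0.01]] [0.98]
```

>>> {"op": "arm_command", "data": {
  "gripper": [40, 40, 40, 40, 40],
  "dp": [
    [-0.19, 0.13, 0],
    [-0.18, 0.15, 0],
    [-0.17, 0.17, 0],
    [-0.15, 0.18, 0],
    [-0.13, 0.19, 0]
  ],
  "twist": [1, 1, 1, 1, 1]
}}

```text
time: 9.62
tool_pos: [542.8, -286.9, 150.5]
tcp_rot: [3.141, -0.002, 2.812]
contact_force: [-0.3, -0.6, 0.1]
grip_width: 39.9
finger_force: 0.0
```

>>> {"op": "arm_command", "data": {
  "gripper": [40, 40, 40, 40, 40],
  "dp": [
    [-0.12, 0.2, 0],
    [-0.11, 0.21, 0],
    [-0.08, 0.22, 0],
    [-0.06, 0.22, 0],
    [-0.05, 0.23, 0]
  ],
  "twist": [1, 1, 1, 1, 1]
}}

```text
time: 10.25
tool_pos: [565.1, -268.2, 150.5]
tcp_rot: [-3.141, -0.002, 2.376]
contact_force: [-0.1, 0.2, -0.5]
grip_width: 39.9
finger_force: 0.0
```

>>> {"op": "arm_command", "data": {
  "gripper": [40, 40, 40, 40, 40],
  "dp": [
    [-0.03, 0.23, 0],
    [0, 0.24, 0],
    [0.01, 0.23, 0],
    [0.03, 0.23, 0],
    [0.06, 0.23, 0]
  ],
  "twist": [1, 1, 1, 1, 1]
}}

```text
time: 10.88
tool_pos: [587.6, -249.4, 150.4]
tcp_rot: [-3.14, -0.002, 1.94]
contact_force: [-0.8, 0.4, 1.1]
grip_width: 39.7
finger_force: 0.0
```

>>> {"op": "arm_command", "data": {
  "gripper": [40, 40, 40, 40, 40],
  "dp": [
    [0.07, 0.22, 0],
    [0.09, 0.22, 0],
    [0.11, 0.2, 0],
    [0.12, 0.2, 0],
    [0.14, 0.19, 0]
  ],
  "twist": [1, 1, 1, 1, 1]
}}

```text
time: 11.5
tool_pos: [610.4, -231.3, 150.4]
tcp_rot: [-3.14, -0.001, 1.504]
contact_force: [0.6, 0.5, -0.1]
grip_width: 39.9
finger_force: 0.0
```

>>> {"op": "arm_command", "data": {
  "gripper": [40, 40, 40, 40, 40],
  "dp": [
    [0.16, 0.17, 0],
    [0, 0, 0],
    [0, 0, 0],
    [0, 0, 0],
    [0, 0, 0]
  ],
  "twist": [1, 0, 0, 0, 0]
}}

```text
time: 12.12
tool_pos: [615.1, -228.2, 151.9]
tcp_rot: [3.142, -0.0, 1.419]
contact_force: [-1.0, 0.7, -0.4]
grip_width: 40.2
finger_force: 0.0
```

```bash
python3 - <<'E'
from h import *
c=cam("wrist"); o=get_obs(); print(o["tool_pos"],o["tcp_rot"],o["joint_positions"]); im=capture("wrist"); np.save("w2.npy",im); save("w2",im[100:340,140:500],2.2)
a=np.radians(81);u=np.array([np.cos(a),np.sin(a)])
for s,z in((45,60),(-31,60),(-45,46)): print((proj(c,[*(np.array([615.6,-226.5])+s*u),z])-[140,100])*2.2)
E
```

```text
[ 615.0981732  -228.1789815   151.92443073] [ 3.14156080e+00 -3.56937322e-05  1.41931021e+00] [-4.71966625e-01  6.42629105e-01  1.23251836e+00  4.60272671e-05
  1.26642620e+00 -3.20494297e-01]
[407.24592623 107.7883125 ]
[406.02230401 282.64663992]
[405.88580001 299.56787298]
```

View pics/w2.png

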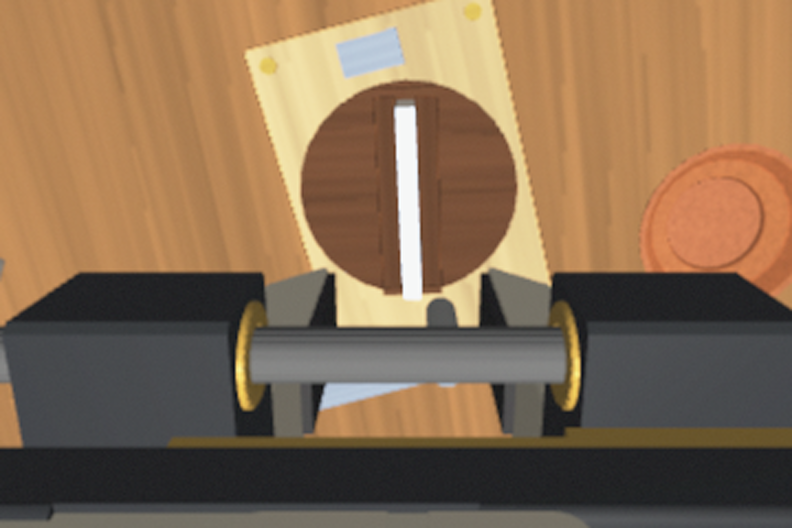

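The wrist crop shows the tile between (405,102) and (412,298), centred between the fingers and about 2° off. I'll correct that while descending.

>>> {"op": "arm_command", "data": {
  "gripper": [40, 40, 40, 40, 40],
  "dp": [
    [0.05, 0, 1.0],
    [0, 0, 1.0],
    [0, 0, 1.0],
    [0, 0, 1.0],
    [0, 0, 0.85]
  ],
  "twist": [-0.4, 0, 0, 0, 0]
}}

```text
time: 12.8
tool_pos: [615.2, -226.7, 29.8]
tcp_rot: [-3.141, -0.0, 1.454]
contact_force: [0.2, 0.2, 0.3]
grip_width: 40.2
finger_force: 0.0
```

>>> {"op": "arm_command", "data": {
  "gripper": [40, 3, 3, 3, 3],
  "dp": [
    [0, 0, 0],
    [0, 0, 0],
    [0, 0, 0],
    [0, 0, 0],
    [0, 0, 0]
  ],
  "twist": [0, 0, 0, 0, 0]
}}

```text
time: 13.42
tool_pos: [615.7, -226.9, 31.3]
tcp_rot: [3.141, 0.0, 1.454]
contact_force: [-0.1, -0.3, 1.7]
grip_width: 7.8
finger_force: 30.0
```

>>> {"op": "arm_command", "data": {
  "gripper": [3, 3, 3, 3, 3],
  "dp": [
    [0, 0, 0],
    [0, 0, -0.5],
    [0, 0, -1],
    [0, 0, -1],
    [0, 0, -1]
  ],
  "twist": [0, 0, 0, 0, 0]
}}

```text
time: 14.05
tool_pos: [615.2, -226.7, 119.6]
tcp_rot: [-3.141, -0.0, 1.454]
contact_force: [-0.6, -0.8, -1.0]
grip_width: 7.6
finger_force: 30.0
```

```bash
python3 - <<'E'
from h import *
c=cam("top"); cs=np.array([ray(c,np.array(u)/1.25,4)[:2] for u in((252,214),(343,208),(348,269),(256,277))])
B=cs.mean(0); d=(cs[0]+cs[3]-cs[1]-cs[2]); b=np.arctan2(d[1],d[0]); print(B,np.degrees(b))
# cross-check by paper rect centre
print(ray(c,(238.6,193.4),5))
o=get_obs(); print(o["tool_pos"],o["tcp_rot"]); plan(o["tool_pos"],o["tcp_rot"][2],[B[0],B[1],215],b)
E
```

```text
[608.34495971 239.29550788] 95.9743093816578
[608.13925447 243.11520772   5.        ]
[ 615.1936609  -226.6815307   119.55150264] [-3.14135165e+00 -1.27977506e-04  1.45400756e+00]
19 end [608.3 239.4 215.1] 96.0
[[0.97, -0.13, -0.2], [0.98, -0.12, -0.2], [0.97, -0.1, -0.2], [0.98, -0.1, -0.2], [0.98, -0.08, -0.2]] [-0.13, -0.14, -0.13, -0.13, -0.14]
[[0.97, -0.07, -0.21], [0.98, -0.06, -0.2], [0.98, -0.05, -0.2], [0.98, -0.04, -0.2], [0.98, -0.02, -0.2]] [-0.13, -0.13, -0.14, -0.13, -0.13]
[[0.99, -0.02, -0.2], [0.98, -0.0, -0.2], [0.98, 0.0, -0.2], [0.98, 0.02, -0.2], [0.98, 0.03, -0.2]] [-0.14, -0.13, -0.13, -0.14, -0.13]
[[0.98, 0.05, -0.21], [0.98, 0.05, -0.2], [0.98, 0.07, -0.2], [0.98, 0.07, -0.2]] [-0.13, -0.14, -0.13, -0.13]
```

The tile is held (opening 7.6 mm at 30 N). I'll carry it over to the board.

>>> {"op": "arm_command", "data": {
  "gripper": [3, 3, 3, 3, 3],
  "dp": [
    [0.97, -0.13, -0.2],
    [0.98, -0.12, -0.2],
    [0.97, -0.1, -0.2],
    [0.98, -0.1, -0.2],
    [0.98, -0.08, -0.2]
  ],
  "twist": [-0.13, -0.14, -0.13, -0.13, -0.14]
}}

```text
time: 14.68
tool_pos: [613.4, -101.8, 143.2]
tcp_rot: [-3.141, -0.0, 1.514]
contact_force: [0.3, 0.5, -0.5]
grip_width: 8.0
finger_force: 30.0
```

>>> {"op": "arm_command", "data": {
  "gripper": [3, 3, 3, 3, 3],
  "dp": [
    [0.97, -0.07, -0.2],
    [0.98, -0.06, -0.2],
    [0.98, -0.05, -0.2],
    [0.98, -0.04, -0.2],
    [0.98, -0.02, -0.2]
  ],
  "twist": [-0.13, -0.13, -0.14, -0.13, -0.13]
}}

```text
time: 15.3
tool_pos: [611.4, 20.5, 168.2]
tcp_rot: [-3.141, -0.0, 1.572]
contact_force: [-0.6, -0.1, -0.6]
grip_width: 7.8
finger_force: 30.0
```

>>> {"op": "arm_command", "data": {
  "gripper": [3, 3, 3, 3, 3],
  "dp": [
    [0.99, -0.02, -0.2],
    [0.98, 0, -0.2],
    [0.98, 0, -0.2],
    [0.98, 0.02, -0.2],
    [0.98, 0.03, -0.2]
  ],
  "twist": [-0.14, -0.13, -0.13, -0.14, -0.13]
}}

```text
time: 15.92
tool_pos: [609.1, 143.1, 193.2]
tcp_rot: [-3.141, -0.0, 1.63]
contact_force: [-0.0, 0.4, -0.0]
grip_width: 7.8
finger_force: 30.0
```

>>> {"op": "arm_command", "data": {
  "gripper": [3, 3, 3, 3, 3],
  "dp": [
    [0.98, 0.05, -0.2],
    [0.98, 0.05, -0.2],
    [0.98, 0.07, -0.2],
    [0.98, 0.07, -0.2],
    [0, 0, 0]
  ],
  "twist": [-0.13, -0.14, -0.13, -0.13, 0]
}}

```text
time: 16.55
tool_pos: [607.9, 241.8, 213.5]
tcp_rot: [3.141, -0.001, 1.678]
contact_force: [0.5, 0.3, -0.6]
grip_width: 7.9
finger_force: 30.0
```

Commands keep the tool vertical, so while gripped by its faces the tile cannot be turned face up. I'll regrasp: stand the tile on a clear bit of bench, tip it onto its back (label up), then grip it by its long edges at the middle.

```bash
python3 - <<'E'
from h import *
c=cam("top")
for n,P in(("spot",[440,95,0]),("a",[375,50,0]),("b",[505,140,0])): print(n,proj(c,P)*1.25)
for n,u in(("rib",(330,342)),("brush",(390,333)),("board",(348,269))): print(n,ray(c,np.array(u)/1.25,5))
o=get_obs(); plan(o["tool_pos"],o["tcp_rot"][2],[440,90,60],1.6755)
E
```

```text
spot [355.03604667 310.4433843 ]
a [372.3320584 337.2724932]
b [337.92991375 283.9088103 ]
rib [361.00852655 153.33883023   5.        ]
brush [386.43468085   6.6222155    5.        ]
board [542.53590125 115.89015024   5.        ]
8 end [440.1  90.   60. ] 96.0
[[-0.67, -0.92, 0.77], [-0.66, -0.91, 0.76], [-0.67, -0.92, 0.77], [-0.66, -0.91, 0.77], [-0.67, -0.92, 0.77]] [0.0, 0.01, 0.0, 0.0, 0.01]
[[-0.66, -0.91, 0.76], [-0.67, -0.92, 0.77], [-0.67, -0.91, 0.77]] [0.0, 0.0, 0.01]
```

>>> {"op": "arm_command", "data": {
  "gripper": [3, 3, 3, 3, 3],
  "dp": [
    [-0.67, -0.92, 0.77],
    [-0.66, -0.91, 0.76],
    [-0.67, -0.92, 0.77],
    [-0.66, -0.91, 0.77],
    [-0.67, -0.92, 0.77]
  ],
  "twist": [0, 0, 0, 0, 0]
}}

```text
time: 17.18
tool_pos: [502.3, 143.6, 116.7]
tcp_rot: [3.142, 0.0, 1.674]
contact_force: [0.3, -0.4, -0.9]
grip_width: 7.8
finger_force: 30.0
```

>>> {"op": "arm_command", "data": {
  "gripper": [3, 3, 3, 3, 3],
  "dp": [
    [-0.66, -0.91, 0.76],
    [-0.67, -0.92, 0.77],
    [-0.67, -0.91, 0.77],
    [0, 0, 1.0],
    [0, 0, 0.6]
  ],
  "twist": [0, 0, 0, 0, 0]
}}

```text
time: 17.8
tool_pos: [439.7, 87.2, 18.9]
tcp_rot: [-3.141, 0.0, 1.674]
contact_force: [0.2, -0.0, -0.9]
grip_width: 7.8
finger_force: 30.0
```

>>> {"op": "arm_command", "data": {
  "gripper": [3, 3, 3, 3, 3],
  "dp": [
    [0, 0, 0],
    [0, 0, 0.1],
    [0, 0, 0.08],
    [0, 0, 0],
    [0, 0, 0]
  ],
  "twist": [0, 0, 0, 0, 0]
}}

```text
time: 18.42
tool_pos: [440.5, 87.8, 15.4]
tcp_rot: [3.141, -0.0, 1.675]
contact_force: [-0.4, 0.2, -1.5]
grip_width: 7.9
finger_force: 30.0
```

>>> {"op": "arm_command", "data": {
  "gripper": [3, 3, 3, 3, 3],
  "dp": [
    [0, 0, 0.04],
    [0, 0, 0.04],
    [0, 0, 0.04],
    [0, 0, 0],
    [0, 0, 0]
  ],
  "twist": [0, 0, 0, 0, 0]
}}

```text
time: 19.05
tool_pos: [440.4, 87.8, 13.2]
tcp_rot: [3.141, 0.0, 1.675]
contact_force: [-4.0, -0.7, 13.8]
grip_width: 7.7
finger_force: 30.0
```

The tile is touching the bench. I'll release it, raise the tips to about 32 mm, and look.

>>> {"op": "arm_command", "data": {
  "gripper": [12, 20, 50, 91.8, 91.8],
  "dp": [
    [0, 0, -0.03],
    [0, 0, 0],
    [0, 0, 0],
    [0, 0, 0],
    [0, 0, 0]
  ],
  "twist": [0, 0, 0, 0, 0]
}}

```text
time: 19.68
tool_pos: [440.3, 87.8, 12.9]
tcp_rot: [-3.141, -0.0, 1.675]
contact_force: [0.0, 0.2, -0.1]
grip_width: 45.5
finger_force: 0.0
```

>>> {"op": "arm_command", "data": {
  "gripper": [91.8, 91.8, 91.8, 91.8, 91.8],
  "dp": [
    [0, 0, 0],
    [0, 0, 0],
    [0, 0, 0],
    [0, 0, -0.4],
    [0, 0, -0.35]
  ],
  "twist": [0, 0, 0, 0, 0]
}}

```text
time: 20.3
tool_pos: [440.5, 87.8, 32.5]
tcp_rot: [3.141, -0.0, 1.675]
contact_force: [0.9, 0.2, -0.2]
grip_width: 90.8
finger_force: 0.0
```

```bash
python3 - <<'E'
from h import *
c=cam("scene"); s=capture("scene"); w=capture("wrist"); 
u=proj(c,[440,88,30]); print(u); x,y=int(u[0]),int(u[1])
a=cv2.resize(s[max(0,y-60):y+60,x-60:x+60],(400,400),interpolation=cv2.INTER_CUBIC)
b=cv2.resize(w[80:320,200:440],(390,390)); im=np.zeros((400,790,3),np.uint8); im[:,:400]=a; im[:390,400:]=b; save("c3",im)
E
```

```text
[301.9999324  182.56113315]
```

View pics/c3.png

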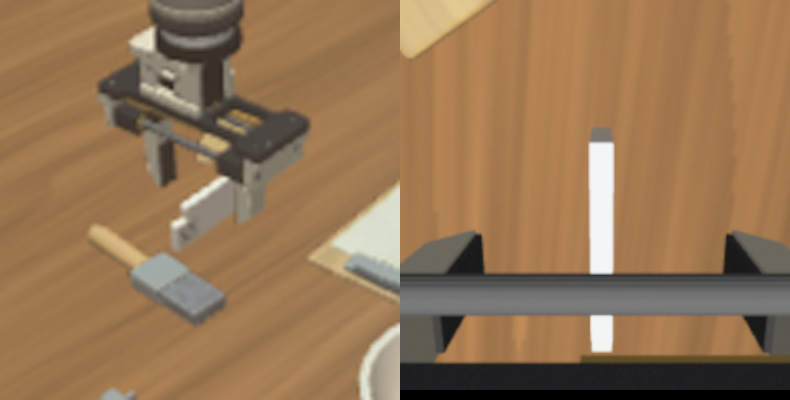

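The tile stands free between the fingers with its notch towards −y. I'll tip it towards the robot with the far finger.

>>> {"op": "arm_command", "data": {
  "gripper": [91.8, 91.8, 91.8, 91.8, 91.8],
  "dp": [
    [0, -0.7, 0],
    [0, -0.7, 0],
    [0, -0.3, 0],
    [0, -0.2, 0],
    [0, -0.2, 0]
  ],
  "twist": [0, 0, 0, 0, 0]
}}

```text
time: 21.02
tool_pos: [388.4, 82.3, 31.8]
tcp_rot: [3.141, -0.0, 1.675]
contact_force: [-0.4, -0.2, -0.7]
grip_width: 91.8
finger_force: 0.0
```

>>> {"op": "arm_command", "data": {
  "gripper": [91.8, 91.8, 91.8, 91.8, 91.8],
  "dp": [
    [0, -0.2, 0],
    [0, -0.2, 0],
    [0, 0, 0],
    [0, 0, 0],
    [0, 0, 0]
  ],
  "twist": [0, 0, 0, 0, 0]
}}

```text
time: 21.65
tool_pos: [378.4, 81.3, 31.7]
tcp_rot: [3.141, -0.0, 1.675]
contact_force: [-0.1, -0.6, 0.2]
grip_width: 91.8
finger_force: 0.0
```

```bash
python3 - <<'E'
from h import *
cw=cam("wrist"); o=get_obs(); w=capture("wrist"); s=capture("scene"); np.save("w3.npy",w); x,y=302,182
a=cv2.resize(s[y-60:y+60,x-60:x+60],(400,400),interpolation=cv2.INTER_CUBIC)
b=cv2.resize(w[80:320,200:440],(390,390)); im=np.zeros((400,790,3),np.uint8); im[:,:400]=a; im[:390,400:]=b; save("c4",im)
hsv=cv2.cvtColor(w,cv2.COLOR_RGB2HSV); m=((hsv[...,1]<40)&(hsv[...,2]>170)).astype(np.uint8)
for k in cv2.findContours(m,0,2)[0]:
    if cv2.contourArea(k)>100: 
        x,y,ww,hh=cv2.boundingRect(k); print((x,y,ww,hh),ray(cw,(x,y),8)[:2],ray(cw,(x+ww,y),8)[:2])
E
```

```text
(367, 373, 21, 24) [426.80990641 -43.17769239] [443.92321652 -41.36171016]
(263, 373, 21, 24) [342.03926246 -52.17314574] [359.15896139 -50.35648556]
(54, 369, 174, 16) [172.18338024 -66.09989632] [313.44184478 -51.11150063]
(365, 274, 39, 8) [412.2662611   46.58797773] [440.76484092  49.60638077]
(347, 160, 66, 89) [388.59385474 128.33711245] [431.69650104 132.89429732]
(584, 0, 56, 159) [511.77047692 233.28963258] [543.57629818 236.64598031]
```

View pics/c4.png

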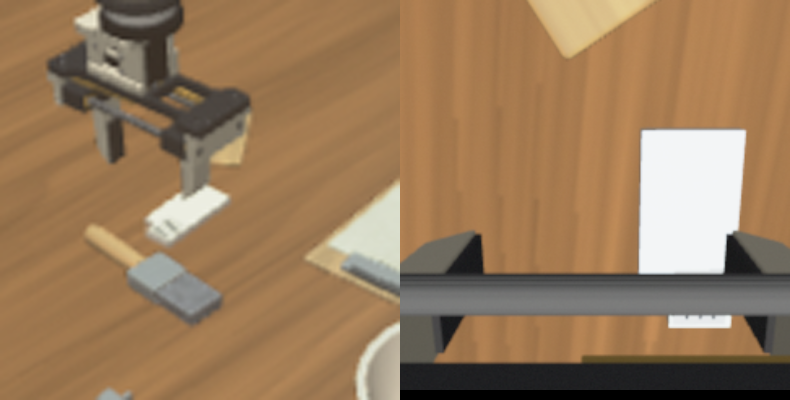

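The tile lies flat with its label visible on top and its notched end towards −y (wrist crop: plain end at (640–745,128), label at (700,318)). I'll centre on it, lower, and grip the long edges.

>>> {"op": "arm_command", "data": {
  "gripper": [91.8, 91.8, 91.8, 91.8, 91.8],
  "dp": [
    [0.03, 0.75, 0],
    [0, 0.72, 0],
    [0, 0, 0.6],
    [0, 0, 0.4],
    [0, 0, 0.17]
  ],
  "twist": [0, 0, 0, 0, 0]
}}

```text
time: 22.38
tool_pos: [414.1, 85.8, 1.8]
tcp_rot: [-3.14, -0.0, 1.675]
contact_force: [-0.4, 0.7, 0.7]
grip_width: 91.8
finger_force: 0.0
```

>>> {"op": "arm_command", "data": {
  "gripper": [70, 50, 36, 36, 36],
  "dp": [
    [0, 0, 0],
    [0, 0, 0],
    [0, 0, 0],
    [0, 0, 0],
    [0, 0, 0]
  ],
  "twist": [0, 0, 0, 0, 0]
}}

```text
time: 23.0
tool_pos: [414.7, 85.8, 2.6]
tcp_rot: [3.141, -0.0, 1.675]
contact_force: [-0.5, 0.5, 0.3]
grip_width: 46.4
finger_force: 0.0
```

>>> {"op": "arm_command", "data": {
  "gripper": [36, 36, 36, 36, 36],
  "dp": [
    [0, 0, 0],
    [0, 0, 0],
    [0, 0, 0],
    [0, 0, 0],
    [0, 0, 0]
  ],
  "twist": [0, 0, 0, 0, 0]
}}

```text
time: 23.62
tool_pos: [414.7, 85.9, 2.5]
tcp_rot: [3.141, -0.0, 1.675]
contact_force: [-0.1, -0.2, 3.0]
grip_width: 41.5
finger_force: 30.0
```

>>> {"op": "arm_command", "data": {
  "gripper": [36, 36, 36, 36, 36],
  "dp": [
    [0, 0, -0.2],
    [0, 0, -0.4],
    [0, 0, -0.8],
    [0, 0, -0.8],
    [0, 0, 0]
  ],
  "twist": [0, 0, 0, 0, 0]
}}

```text
time: 24.25
tool_pos: [415.7, 85.9, 58.9]
tcp_rot: [3.138, 0.0, 1.675]
contact_force: [0.8, 0.4, -1.4]
grip_width: 41.4
finger_force: 30.0
```

```bash
python3 - <<'E'
from h import *
o=get_obs(); w=capture("wrist"); save("c5",w[100:350,150:500],2)
print(o["grip_width"],o["finger_force"]); plan(o["tool_pos"],o["tcp_rot"][2],[608,240,200],1.6755)
E
```

```text
41.41239270500777 29.99865621328354
9 end [608.  240.  199.9] 96.0
[[0.59, 0.92, -0.63], [0.6, 0.92, -0.62], [0.59, 0.92, -0.63], [0.59, 0.92, -0.63], [0.59, 0.93, -0.63]] [-0.0, -0.0, -0.0, -0.0, -0.0]
[[0.6, 0.92, -0.62], [0.59, 0.92, -0.63], [0.59, 0.92, -0.63], [0.59, 0.92, -0.62]] [-0.01, 0.0, 0.0, 0.0]
```

View pics/c5.png

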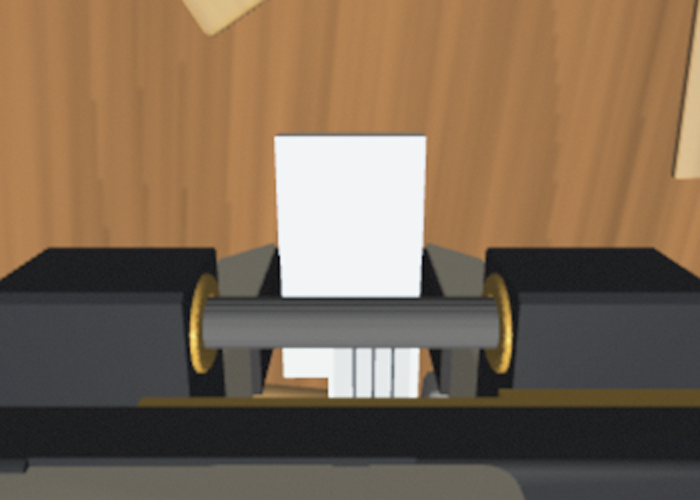

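The tile is held by its long edges, level, with the ruled label (375,370) uncovered and the notch at (300,390). I'll carry it over the board.

>>> {"op": "arm_command", "data": {
  "gripper": [36, 36, 36, 36, 36],
  "dp": [
    [0.3, 0.46, -0.63],
    [0.6, 0.92, -0.62],
    [0.59, 0.92, -0.63],
    [0.59, 0.92, -0.63],
    [0.59, 0.93, -0.63]
  ],
  "twist": [0, 0, 0, 0, 0]
}}

```text
time: 24.92
tool_pos: [511.0, 163.5, 135.3]
tcp_rot: [-3.14, 0.0, 1.675]
contact_force: [0.9, 0.1, -0.7]
grip_width: 41.5
finger_force: 30.0
```

>>> {"op": "arm_command", "data": {
  "gripper": [36, 36, 36, 36, 36],
  "dp": [
    [0.6, 0.92, -0.62],
    [0.59, 0.92, -0.63],
    [0.59, 0.92, -0.63],
    [0.59, 0.92, -0.62],
    [0.29, 0.46, 0]
  ],
  "twist": [0, 0, 0, 0, 0]
}}

```text
time: 25.55
tool_pos: [608.0, 240.8, 198.2]
tcp_rot: [3.141, -0.0, 1.675]
contact_force: [0.3, 0.3, -0.5]
grip_width: 41.7
finger_force: 30.0
```

>>> {"op": "arm_command", "data": {
  "gripper": [36, 36, 36, 36, 36],
  "dp": [
    [0, 0, 0],
    [0, 0, 0],
    [0, 0, 0],
    [0, 0, 0],
    [0, 0, 0]
  ],
  "twist": [0, 0, 0, 0, 0]
}}

```text
time: 26.18
tool_pos: [606.8, 239.7, 198.7]
tcp_rot: [3.141, -0.0, 1.675]
contact_force: [0.7, 0.5, -0.6]
grip_width: 41.3
finger_force: 30.0
```

```bash
python3 - <<'E'
from h import *
s=capture("scene"); save("fin",s[40:340,120:520],1.9)
E
```

```text
(no output)
```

View pics/fin.png

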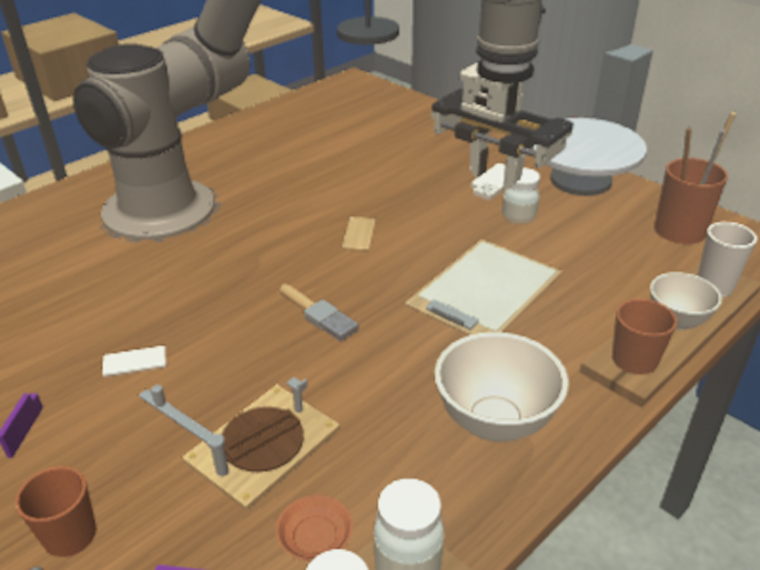

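The final view shows the hasp open and the holder empty. The tile is held level above the board at (492,180) with its label end towards the clip, and everything else is where it was.

```bash
python3 -c "
from plant import *
print(close_job())"
```

```text
the job is handed in; nothing more can be done
None
```

The job is handed in: the hasp is swung about 90° off its catch, and the tile is held still about 19 cm above the middle of the board, label up and uncovered, label end towards the clip; because the moves keep the tool vertical, I set the tile on the bench once on the way to tip it label-up and regrip it by its long edges.

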